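Gauge and wedge the rattling cup stand

TASK

The cup stand rattles beside the tiled kerb because of an unknown gap between the kerb's face and the stand's sprung bumper. Try the coloured gauge leaves in that gap gently, starting with the thinnest and going up, until you feel one bind; leave that leaf in the gap, pushed fully down and standing on its own, and hang the other leaves in the rack. Do not force a leaf, and leave everything else on the ledge where it is.

Things in the scene. Friction and masses are not known exactly. Their poses are not given: they have to be found in the camera images.
- leaf_thin: Yellow plastic gauge leaf, thinnest of three: blade 8 mm thick (its y), 40 wide (its x), 40 deep below the shoulder, the last 14 mm tapering by 3 mm a side. Shoulder 60 x 34 x 5 mm, on it an upright square grip 20 x 20 mm, 40 tall. Origin: centre of the shoulder's underside, z up. 60 g. Hangs by its shoulder in a rack slot (which one varies), x and y along the rack's.
- leaf_mid: Blue plastic gauge leaf, middle one of three: blade 11 mm thick (its y), 40 wide (its x), 40 deep below the shoulder, the last 14 mm tapering by 3 mm a side. Shoulder 60 x 34 x 5 mm, on it an upright square grip 20 x 20 mm, 40 tall. Origin: centre of the shoulder's underside, z up. 60 g. Hangs by its shoulder in a rack slot (which one varies), x and y along the rack's.
- leaf_thick: Red plastic gauge leaf, thickest of three: blade 14 mm thick (its y), 40 wide (its x), 40 deep below the shoulder, the last 14 mm tapering by 3 mm a side. Shoulder 60 x 34 x 5 mm, on it an upright square grip 20 x 20 mm, 40 tall. Origin: centre of the shoulder's underside, z up. 60 g. Hangs by its shoulder in a rack slot (which one varies), x and y along the rack's.
- rack: Light wooden leaf rack, fixed, 82 x 190 x 50 mm. Origin: centre of its underside. Three upright slots, 50 mm along its x and 20 mm along its y, through its full height, centred at y = -60, 0 and +60 mm; leaves hang with their shoulders on its top, 50 mm above the ledge.
- kerb: White tiled kerb with blue top edge, fixed, 160 mm long (its x), 50 mm thick (its y, 0 to +50 mm), 50 mm high. Origin: on the ledge below the middle of its rigid gauging face, which looks to its own -y. That face takes no more than 35 N from a leaf.
- gap_mouth (a point): Middle of the top edge of the kerb's gauging face, 50 mm above the ledge; axes as the kerb's. Here the gap runs along x and is 5 to 14 mm wide towards -y (no pose gives it), open above and at both ends. Its other side is the stand's black bumper with orange top, 60 mm long (x -30 to +30, give or take 4 mm), as high as the kerb. Both edges are bevelled: 4 mm wide, 9 mm deep.
- gap_floor (a point): On the ledge, 50 mm below gap_mouth, axes as the kerb's. The bumper slides back along -y: it rests on a stop with 4 N, yields by 1 N per mm more, is hard after 3.8 mm. A leaf thicker than the gap by less than that can be pushed down and binds: it drags 2 to 11 N when slid. Loose leaves, if let find their own place, drag under 1 N plus weight. Thicker ones won't go in.
- gap_home (a point): The same point as gap_mouth, axes as the kerb's. A leaf is fully down when its shoulder lies on the tops of kerb and bumper, its origin then 50 mm above the ledge and half its thickness or a little more from the kerb's face.
- stand_post (a point): Foot of the post of the three-tier cup stand (to within 8 mm), fixed; steel tiers with white cups around it, 65 mm in radius, up to 290 mm high. Its dark wooden base, 12 mm high, reaches to below the bumper. An obstacle.
- cezve: Stainless cezve, 80 mm across, 78 mm high, black handle along its +y. Origin: centre of its underside. A bystander.
- sugar_jar: Closed glass sugar jar, 80 mm across, 110 mm high. Origin: centre of its underside. A bystander.
- coaster: Green plastic coaster, 100 mm across, 6 mm thick, under the cup. Origin: centre of its underside. A bystander.
- cup: White porcelain cup with handle, 66 mm across, 55 mm high, on the coaster. Origin: centre of its underside. A bystander.
- bowl: Blue ceramic bowl, 100 mm across, 45 mm high. Origin: centre of its underside. A bystander.
- tin: Brass tin, 74 mm across, 120 mm high. Origin: centre of its underside. A bystander.

How it is judged:
By the outcome, as a careful person would: the job done as asked, in the order asked, and still so for the second after the job is handed in, with the robot touching nothing.
It also fails if it takes over 72 s, if anything falls off the work surface, if the arm or the gripper's body presses on something with over 40 N, if the wrist force passes 120 N, or if a joint passes its speed limit or range.

ROBOT

A 6-joint arm with a two-finger parallel gripper is mounted at the origin on the work surface. World frame = base frame: x ahead of the robot, y to its left, z up, the work surface at z = 0. Lengths are in mm, angles in degrees, forces in N, time in s.
With the tool pointing down it reaches from about 300 to 850 mm from the base axis. Payload 4.2 kg.
Tool frame: the origin (TCP) lies at the centre of the arm's flange, where the gripper is bolted on; the fingertips stand 191 mm ahead of it and the grasp point (between the pads) lies 172 mm ahead of it; z points along the fingers, x is the direction in which the jaws open and shut, and the axes are right-handed (so a half turn about z gives the same grasp; the last joint's range is limited). The gripper opens to 91 mm and grips with 3 to 60 N. Pads are 32 mm wide; open, the fingers measure 118 mm over their backs; the gripper's body (76 mm by 178 mm) begins 60 mm behind the grasp point.
Start: joints at [67.724, 18.312, 89.639, -0, 72.044, -1.146], TCP at [207.282, 536.337, 404.776] pointing down, gripper open.
Joint ranges: [-177.97, 177.97], [-48.28, 115.42], [12.27, 149.76], [-77.06, 257.06], [2.81, 150.46], [-146.56, 146.56]. Speed limits (degrees/s): [147.25, 147.25, 180, 180, 180, 180].

INTERFACE

Orientations are given as [roll, pitch, yaw] about the fixed x, y, z axes, in that order (R = Rz(yaw) Ry(pitch) Rx(roll)).
In Python, from workcell import telemetry, imaging, env gives the robot as it stands. The module is installed in compiled form; this text tells all that it offers.
- The arm moves only by the tool jog_arm, never from a script. Its argument "series" is a list of rows, each a list of 3 entries, a list of its own where there are three numbers: the shift along the world's x, y, z in mm, then the turn, a rotation vector about the world's x, y, z in rad, then the opening, from 0 (shut) to 1 (fully open). In form: [[[x, y, z], [ax, ay, az], jaw], ...]. A call has exactly 5 rows; each row is the pose to reach, as a shift and turn from the pose measured when the call began; what a row does not reach only later rows make up. A row lasts 1/12 s, in which the tool goes at most 41.7 mm and 7.16 degrees, less where a joint would pass 70% of its speed; a pose out of reach is approached as far as the arm can. A call with a gripper value outside its range is refused whole. The fingers move at their own pace and stop on an object; "squeeze" is the grip in N (left out, the last holds). Time passes only in rows, so rows that repeat a pose let the fingers close, or fill a call up. It gives the time, the measured TCP pose, the force and the opening at its end, in the units of the state.
- telemetry.state(): the state, without advancing time (a new reading comes with each control period).
- imaging.grab_frame(name): name is "scene" or "top" or "wrist"; returns a dict with "pixels" (480x640x3 uint8, red, green, blue), "fov_y" (degrees; the focal length in pixels is half the picture's height over the tangent of half this angle, whatever the lens; pixels are square), "cx", "cy" (the principal point, pixels), "k1" (the pictures are not rectified: a ray, as slopes to the right and down, at radius r is drawn at 1 + k1 r^2 times it, then the intrinsics apply), "R" (3x3) and "t" (3): a world point X has camera coordinates R X + t; the wrist camera has in their place "T_tool_cam" (4x4, takes a point from camera to tool coordinates, whose origin is the TCP and whose axes are the tool frame's). Camera axes: x right, y down, z forward; pixel columns grow to the right and rows downward; lengths in mm; the calibration is good to about 2 mm. A picture is of the moment at which its call begins: read the wrist's pose just before it. There is no depth.
- env.job_done(): hands the job in, once; it reports no verdict.
The state is a dict: "time_s": time; "qpos": joint angles; "qvel": joint speeds; "effort": joint torques, N m; "ee_pos": TCP position; "ee_rot": TCP orientation; "force": force on the tool from outside, world axes, zero at the start; "torque": the same for the moment, N m; "gripper_width": finger opening in mm.
Only numpy, scipy, OpenCV 4.12 (cv2) and the standard library are available. Lean on these libraries where they do the work, as an engineer would, in place of code of your own. Each camera call takes 0.05 s, during which the arm holds its last target.

## Working session

There is one attempt and no reset: what is moved stays moved. The work goes in short steps, Python scripts to look and compute and a tool call to move; the robot and the scene stay as the last step left them, time stands still between calls to the robot, and variables do not carry over. Pictures are saved under pics/ and viewed, and the job is handed in when it is done.

Besides the shell and the picture viewer there is one more tool, called after "Emit:" by a JSON object that holds its "method" and its "body", one argument or row to a line. jog_arm: Moves the arm, as the interface text tells. Its arguments: {"type":"object","properties":{"series":{"type":"array"},"squeeze":{"type":"number"}},"required":["series"]}

```bash
mkdir -p pics; cat > h.py <<'E'
import numpy as np, cv2, pickle
from workcell import telemetry, imaging, env
def snap(name, tag):
    s=telemetry.state(); f=imaging.grab_frame(name); f=dict(f); f['state']=s
    pickle.dump(f,open(f'pics/{tag}.pkl','wb'))
    cv2.imwrite(f'pics/{tag}.png',f['pixels'][:,:,::-1]); return f
def load(tag): return pickle.load(open(f'pics/{tag}.pkl','rb'))
def crop(tag,x0,y0,x1,y1,out,k=None):
    im=cv2.imread(f'pics/{tag}.png')[y0:y1,x0:x1]
    k=k or min(800/(x1-x0),600/(y1-y0))
    im=cv2.resize(im,None,fx=k,fy=k,interpolation=cv2.INTER_CUBIC)
    cv2.imwrite(f'pics/{out}.png',im); print(out,'scale',k)
from scipy.spatial.transform import Rotation as Ro
def Rt(f):
    if 'R' in f: return np.array(f['R']),np.array(f['t'])
    s=f['state'];T=np.eye(4);T[:3,:3]=Ro.from_euler('xyz',s['ee_rot'],degrees=True).as_matrix();T[:3,3]=s['ee_pos']
    W=np.linalg.inv(T@np.array(f['T_tool_cam'])); return W[:3,:3],W[:3,3]
def foc(f): return 240/np.tan(np.radians(f['fov_y'])/2)
def ray(f,u,v):
    R,t=Rt(f);F=foc(f);d=np.array([(u-f['cx'])/F,(v-f['cy'])/F]);p=d.copy()
    for _ in range(30): p=d/(1+f['k1']*(p@p))
    return -R.T@t, R.T@np.array([p[0],p[1],1])
def onz(f,u,v,z):
    c,d=ray(f,u,v); return c+d*(z-c[2])/d[2]
def proj(f,X):
    R,t=Rt(f);x=R@np.array(X,float)+t;p=x[:2]/x[2];p=p*(1+f['k1']*(p@p));F=foc(f)
    return np.array([f['cx']+F*p[0],f['cy']+F*p[1]])
E
python3 - <<'E'
from h import *
for n in ['scene','top','wrist']:
    f=snap(n,n+'0'); print(n,f['fov_y'],f['cx'],f['cy'],f['k1'],Rt(f)[0].round(2).tolist(),(-Rt(f)[0].T@Rt(f)[1]).round(0))
print(telemetry.state())
print(imaging.grab_frame('wrist')['T_tool_cam'])
E
```

```text
scene 55.45512114040202 321.60683318117407 240.8101741159243 -0.017386348586937102 [[-0.18, 0.98, -0.01], [0.57, 0.1, -0.82], [-0.8, -0.16, -0.58]] [1655.  174.  830.]
top 51.49276711082527 305.21815836607055 239.8503277409114 -0.0021652927593237407 [[-0.03, -1.0, -0.0], [-1.0, 0.03, -0.07], [0.07, -0.0, -1.0]] [ 498.  -24. 1457.]
wrist 58.229818821535325 326.16895373882477 234.54399778343384 -0.09311310188297511 [[0.36, 0.93, -0.0], [0.9, -0.34, 0.28], [0.26, -0.1, -0.96]] [133. 565. 385.]
{'time_s': 0.15, 'qpos': array([ 6.77241918e+01,  1.83421818e+01,  8.96896546e+01,  2.33649243e-04,
        7.20433887e+01, -1.14671475e+00]), 'qvel': array([-0.03209482, -0.12612794, -0.15862513,  0.09934084, -0.05231724,
       -0.10883444]), 'effort': array([ 6.49140256e-04, -4.12777770e+01, -2.32153559e+01,  7.27884681e-02,
        4.33209410e-02, -7.84499684e-05]), 'ee_pos': array([207.2303514 , 536.22736309, 404.12844062]), 'ee_rot': array([-1.79998272e+02,  7.52056561e-02,  6.88708355e+01]), 'force': array([0.26442446, 0.209886  , 0.24647316]), 'torque': array([-0.03370876, -0.02345283, -0.02299445]), 'gripper_width': 91.12632035597468}
[[ 9.99999338e-01  8.49060110e-04 -7.76554377e-04  1.71671089e-01]
 [-5.98507633e-04  9.60240133e-01  2.79174727e-01 -7.92038681e+01]
 [ 9.82714804e-04 -2.79174078e-01  9.60240006e-01  1.92104795e+01]
 [ 0.00000000e+00  0.00000000e+00  0.00000000e+00  1.00000000e+00]]
```

View pics/scene0.png

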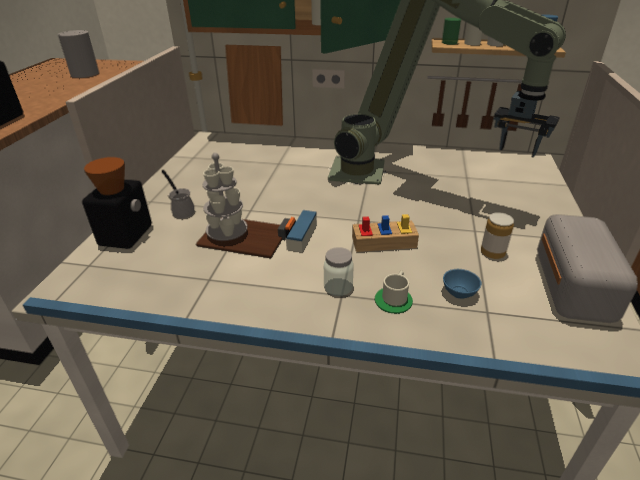

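View pics/top0.png

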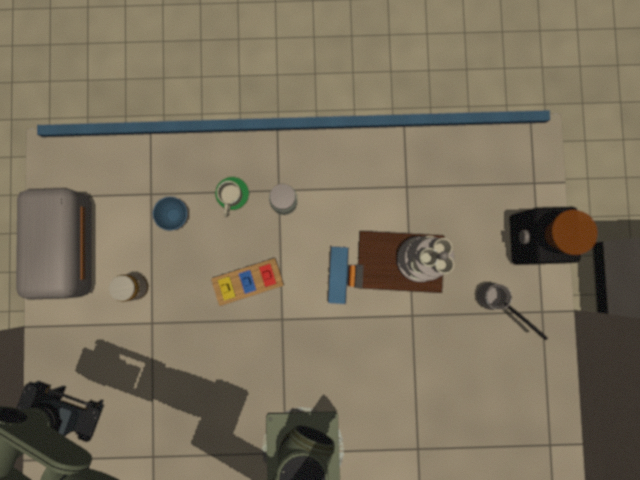

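View pics/wrist0.png

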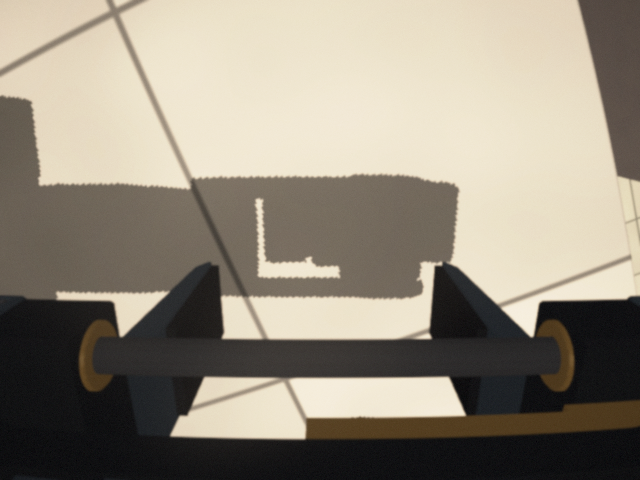

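The scene shot has the stand at left, the kerb in the middle and the rack to its right. In the top view the kerb is at about (338,275), the bumper at (353,275), and the rack at (248,281) with leaves yellow (226,288), blue (248,281), red (267,273).

```bash
python3 - <<'E'
from h import *
crop('top0',200,220,380,320,'t1'); 
f=load('top0'); print(foc(f))
for n,u,v,z in [('kerb',338,275,50),('rack',248,281,50),('bump',354,275,50),('post',425,257,200),('jar',283,198,110)]: print(n,onz(f,u,v,z).round(1))
E
```

```text
t1 scale 4.444444444444445
497.65176851312106
kerb [ 492.4 -114.9   50. ]
rack [482.8 139.2  50. ]
bump [ 491.1 -160.    50. ]
post [ 531.9 -326.4  200. ]
jar [706.5  32.1 110. ]
```

View pics/t1.png

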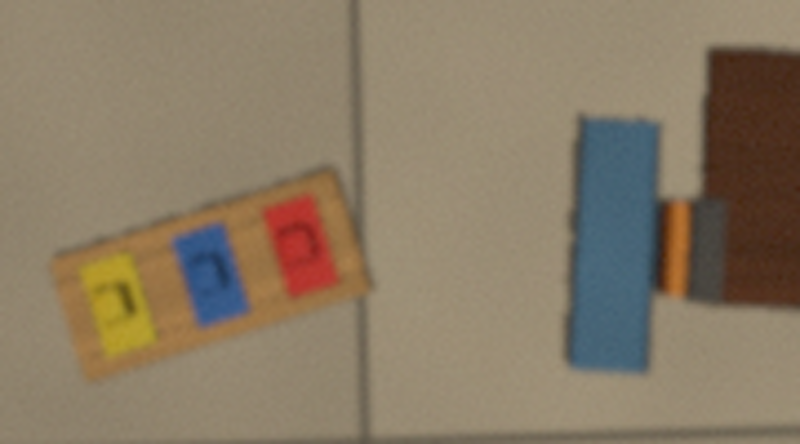

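Emit:
{"method": "jog_arm", "body": {
  "series": [
    [[24,-34,0],[0,0,-0.12],1],
    [[48,-68,0],[0,0,-0.24],1],
    [[72,-102,0],[0,0,-0.36],1],
    [[96,-136,0],[0,0,-0.48],1],
    [[118,-168,-5],[0,0,-0.6],1]
  ]
}}

```text
time_s: 0.62
ee_pos: [326.1, 366.6, 399.9]
ee_rot: [-180.0, -0.0, 34.2]
force: [1.6, 0.7, 0.9]
gripper_width: 91.7
```

Emit:
{"method": "jog_arm", "body": {
  "series": [
    [[24,-34,0],[0,0,-0.1],1],
    [[48,-68,0],[0,0,-0.2],1],
    [[72,-102,0],[0,0,-0.3],1],
    [[96,-136,0],[0,0,-0.3],1],
    [[118,-168,-5],[0,0,-0.3],1]
  ]
}}

```text
time_s: 1.03
ee_pos: [445.1, 196.7, 395.7]
ee_rot: [-180.0, -0.2, 17.0]
force: [0.9, 0.9, 0.2]
gripper_width: 91.1
```

Emit:
{"method": "jog_arm", "body": {
  "series": [
    [[20,-30,0],[0,0,0],1],
    [[40,-60,0],[0,0,0],1],
    [[40,-60,-10],[0,0,0],1],
    [[40,-60,-10],[0,0,0],1],
    [[40,-60,-10],[0,0,0],1]
  ]
}}

```text
time_s: 1.45
ee_pos: [484.6, 136.9, 385.0]
ee_rot: [-179.9, -0.0, 16.9]
force: [-0.4, 0.4, -0.5]
gripper_width: 91.3
```

```bash
python3 - <<'E'
from h import *
f=snap('wrist','w1');s=f['state'];print(s['time_s'],s['ee_pos'],s['ee_rot'],s['force'])
E
```

```text
1.45 [484.5964151  136.86154904 384.96438545] [-1.79940055e+02 -4.43207413e-02  1.69442314e+01] [-0.40754312  0.36151937 -0.45575046]
```

View pics/w1.png

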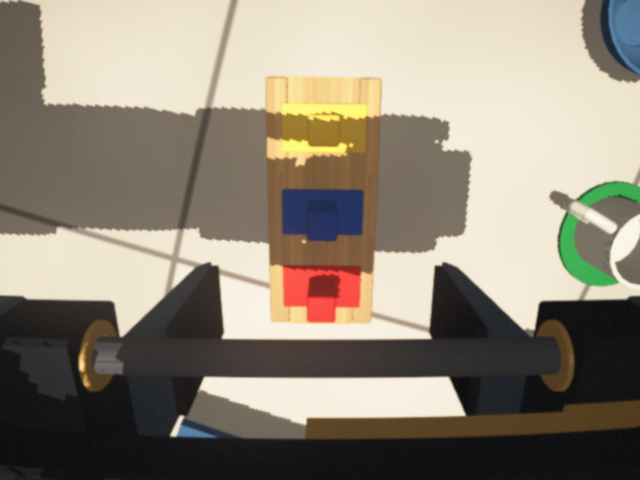

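Rack seen upright: yellow at (324,130), blue (322,215), red (322,292).

```bash
python3 - <<'E'
from h import *
crop('w1',255,65,395,330,'w1a',2.26*1.0)
crop('w1',260,70,390,170,'w1b',6)
E
```

```text
w1a scale 2.26
w1b scale 6
```

View pics/w1b.png

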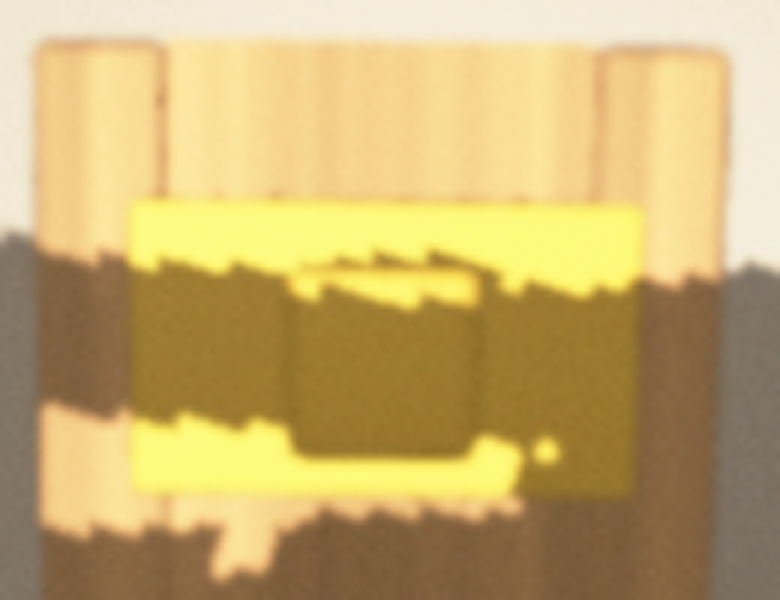

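View pics/w1a.png

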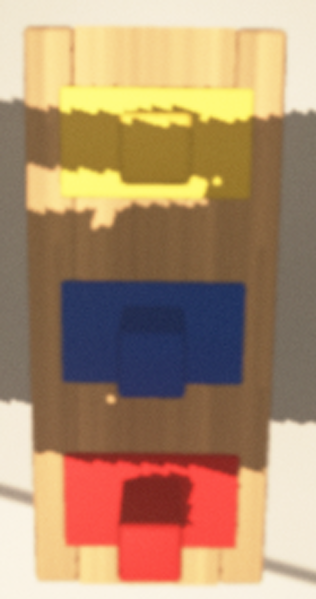

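```bash
python3 - <<'E'
from h import *
f=load('w1')
def q(pts,s,o,z): return np.array([onz(f,p[0]/s+o[0],p[1]/s+o[1],z) for p in pts])
def info(n,P):
    d=(P[1]-P[0])+(P[2]-P[3]); e=(P[2]-P[1])+(P[3]-P[0])
    print(n,P.mean(0).round(1),'yaw',np.degrees(np.arctan2(d[1],d[0])).round(2),np.degrees(np.arctan2(-e[0]*-1,-e[1])).round(2)if 0 else np.degrees(np.arctan2(e[0],-e[1])).round(2),'size',np.linalg.norm(d[:2])/2,np.linalg.norm(e[:2])/2)
info('y',q([(130,203),(643,207),(632,496),(133,492)],6,(260,70),55))
info('b',q([(62,281),(245,284),(242,384),(64,381)],2.26,(255,65),55))
info('r',q([(66,455),(239,457),(237,547),(67,544)],2.26,(255,65),55))
R=np.vstack([q([(36,42),(728,50)],6,(260,70),50),q([(263,582),(37,580)],2.26,(255,65),50)])
info('rack',R)
g=load('top0')
print([ (lambda p:(p.round(1)).tolist())(onz(g,u/4.4444+200,v/4.4444+220,50)[:2]) for u,v in [(580,118),(660,122),(648,372),(568,368)]])
P=np.array([onz(g,u/4.4444+200,v/4.4444+220,50) for u,v in [(660,122),(580,118),(568,368),(648,372)]])
print(P.mean(0), np.degrees(np.arctan2((P[0]-P[3])[1],(P[0]-P[3])[0])))
info('racktop',np.array([onz(g,u/4.4444+200,v/4.4444+220,50) for u,v in [(90,380),(55,258),(335,170),(372,288)]]))
E
```

```text
y [463.8 200.4  55. ] yaw 16.52 16.11 size 59.49785764687418 33.405180386921316
b [480.5 142.   55. ] yaw 16.0 16.58 size 59.183965946804285 33.65778771193493
r [497.5  84.9  55. ] yaw 16.09 16.54 size 59.22781819774571 33.45458384390835
rack [479.8 143.3  50. ] yaw 16.38 16.32 size 81.11349919501416 188.61468291246024
[[573.3, -96.4], [569.3, -147.2], [411.3, -134.1], [415.3, -83.7]]
[ 492.32611953 -115.35490597   50.        ] -4.736237610535351
racktop [481.1 139.4  50. ] yaw 15.52 16.09 size 79.38902228162634 186.6843096376387
```

Emit:
{"method": "jog_arm", "body": {
  "series": [
    [[1,-38,0],[0,0,-0.08],1],
    [[2,-76,0],[0,0,-0.16],1],
    [[3,-114,0],[0,0,-0.24],1],
    [[4,-152,0],[0,0,-0.32],1],
    [[5,-190,-5],[0,0,-0.37],1]
  ]
}}

```text
time_s: 1.92
ee_pos: [489.3, -52.5, 381.8]
ee_rot: [-179.9, -0.3, -4.2]
force: [1.4, 0.4, 1.0]
gripper_width: 91.6
```

Emit:
{"method": "jog_arm", "body": {
  "series": [
    [[1,-35,0],[0,0,0],1],
    [[2,-60,-5],[0,0,0],1],
    [[3,-75,-10],[0,0,0],1],
    [[3,-75,-20],[0,0,0],1],
    [[3,-75,-20],[0,0,0],1]
  ]
}}

```text
time_s: 2.33
ee_pos: [491.8, -126.4, 360.3]
ee_rot: [-179.9, -0.1, -4.2]
force: [-0.6, 1.1, -0.6]
gripper_width: 91.3
```

```bash
python3 - <<'E'
from h import *
f=snap('wrist','w2');s=f['state'];print(s['time_s'],s['ee_pos'],s['ee_rot'],s['force'])
E
```

```text
2.3333 [ 491.80706645 -126.4227314   360.25658963] [-1.79859148e+02 -9.14632185e-02 -4.17037918e+00] [-0.61926927  1.07762293 -0.60643754]
```

View pics/w2.png

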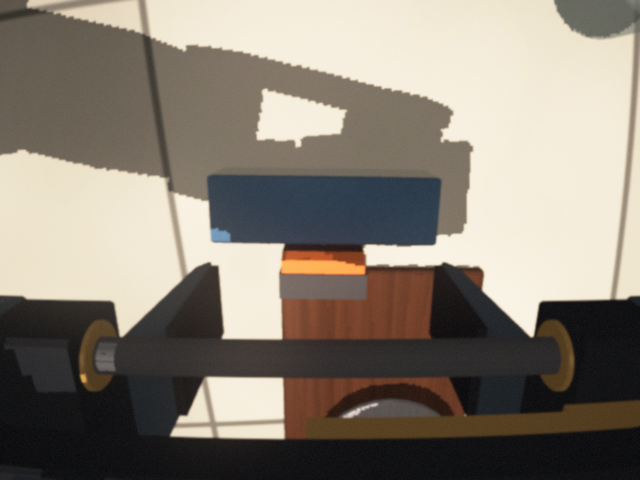

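```bash
python3 - <<'E'
from h import *
crop('w2',200,165,450,305,'w2a',3.2)
crop('w2',270,230,380,305,'w2b',7)
E
```

```text
w2a scale 3.2
w2b scale 7
```

View pics/w2a.png

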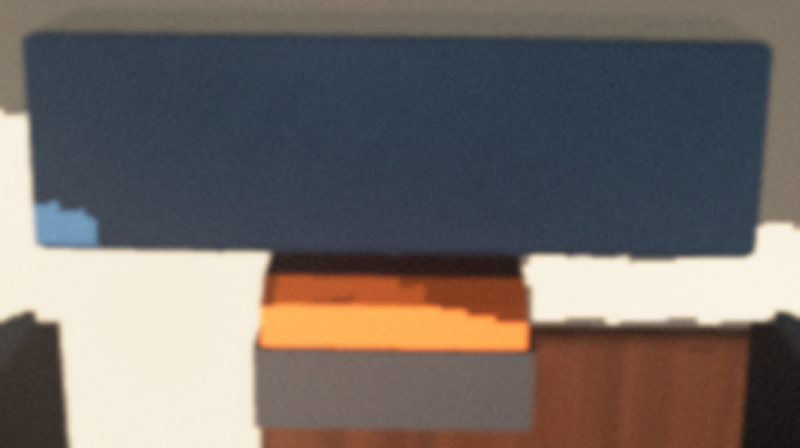

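View pics/w2b.png

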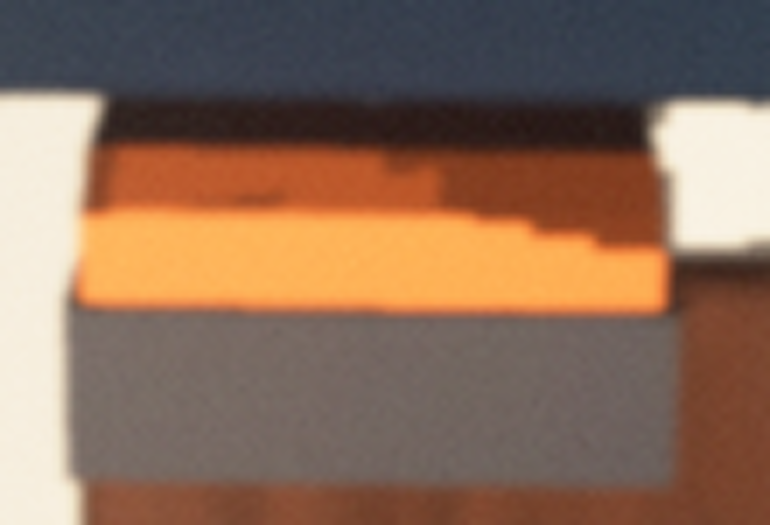

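```bash
python3 - <<'E'
from h import *
f=load('w2')
A=np.array([onz(f,u/3.2+200,v/3.2+165,50) for u,v in [(27,33),(770,43),(755,254),(38,246)]])
d=(A[1]-A[0]); e=A[2]-A[3]
print(A.round(1), np.degrees(np.arctan2(d[1],d[0])),np.degrees(np.arctan2(e[1],e[0])), np.linalg.norm(d),np.linalg.norm(e),np.linalg.norm(A[3]-A[0]),np.linalg.norm(A[2]-A[1]))
y=np.radians(-4.7); X=np.array([np.cos(y),np.sin(y),0]);Y=np.array([-np.sin(y),np.cos(y),0])
print('kerb centre far edge', A[:2].mean(0))
fc=A[:2].mean(0)
o=(A.mean(0))
for z in (50,41):
  print(z)
  for n,u,v in [('kfar',380,None)]:pass
  for n,u,v in [('blueedge',380,98),('orange top',380,145),('orange/front',380,311)]:
    p=onz(f,u/7+270,v/7+230,z); print(n,p.round(1),'along Y from far edge',((p-fc)@Y).round(2),'X',((p-fc)@X).round(2))
print('bumper ends X',[((onz(f,u/7+270,v/7+230,50)-fc)@X).round(1) for u,v in [(80,300),(668,305),(103,145),(660,150)]])
E
```

```text
[[ 414.7  -83.5   50. ]
 [ 572.8  -97.2   50. ]
 [ 569.4 -144.3   50. ]
 [ 410.3 -130.9   50. ]] -4.923546551170013 -4.81796356761916 158.5945100851802 159.60191536073242 47.518346462957446 47.22738802508755
kerb centre far edge [493.7540139  -90.34531699  50.        ]
50
blueedge [ 490.  -138.2   50. ] along Y from far edge -47.98 X 0.18
orange top [ 489.6 -143.2   50. ] along Y from far edge -52.98 X 0.23
orange/front [ 488.3 -161.2   50. ] along Y from far edge -71.05 X 0.38
41
blueedge [ 489.8 -141.    41. ] along Y from far edge -50.8 X 0.18
orange top [ 489.4 -146.1   41. ] along Y from far edge -55.96 X 0.22
orange/front [ 488.  -164.7   41. ] along Y from far edge -74.58 X 0.38
bumper ends X [np.float64(-30.6), np.float64(30.1), np.float64(-27.9), np.float64(28.7)]
```

Kerb: yaw about -4.85°, face through about (489.5, -140.4). The gap looks to be about 5–6 mm, to be confirmed by feel. I'll fetch the yellow leaf first.

Emit:
{"method": "jog_arm", "body": {
  "series": [
    [[-3,38,0],[0,0,0.07],1],
    [[-6,77,0],[0,0,0.14],1],
    [[-10,116,0],[0,0,0.21],1],
    [[-14,155,0],[0,0,0.28],1],
    [[-17,194,0],[0,0,0.358],1]
  ]
}}

```text
time_s: 2.8
ee_pos: [473.7, 71.4, 361.5]
ee_rot: [-179.8, -0.2, 16.7]
force: [1.6, 0.0, -0.6]
gripper_width: 91.7
```

Emit:
{"method": "jog_arm", "body": {
  "series": [
    [[-4,38,0],[0,0,0],1],
    [[-7,76,-5],[0,0,0],1],
    [[-11,113,-10],[0,0,0],1],
    [[-12,133,-30],[0,0,0],1],
    [[-12,133,-30],[0,0,0],1]
  ]
}}

```text
time_s: 3.22
ee_pos: [459.4, 209.0, 329.5]
ee_rot: [-179.8, 0.1, 17.1]
force: [-1.1, -0.6, -0.1]
gripper_width: 91.2
```

```bash
python3 - <<'E'
from h import *
f=snap('wrist','w3');s=f['state'];print(s['time_s'],s['ee_pos'],s['ee_rot'],s['force'])
E
```

```text
3.2167 [459.40906377 209.00011254 329.45325398] [-1.79769023e+02  5.21020648e-02  1.71424737e+01] [-1.07524089 -0.59262021 -0.14199795]
```

View pics/w3.png

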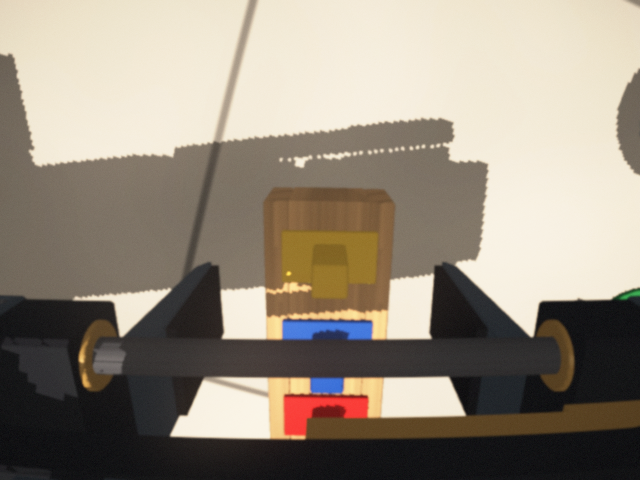

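```bash
python3 - <<'E'
from h import *
f=load('w3')
crop('w3',270,220,390,310,'w3a',6.5)
print(telemetry.state()['ee_pos'])
E
```

```text
w3a scale 6.5
[459.91904277 207.19567452 330.46638542]
```

View pics/w3a.png

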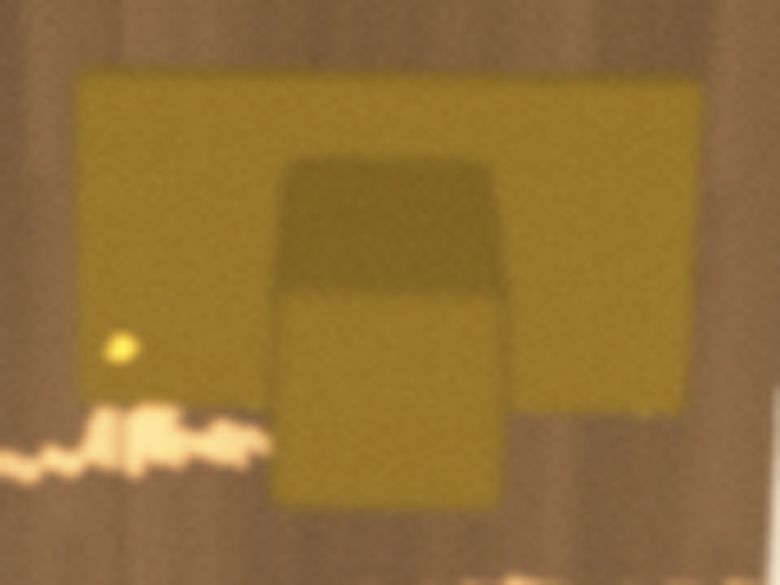

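```bash
python3 - <<'E'
from h import *
f=load('w3')
for P,z in [([(78,72),(704,80),(688,414),(82,404)],55),([(276,292),(500,292),(500,510),(274,508)],95)]:
    A=np.array([onz(f,u/6.5+270,v/6.5+220,z) for u,v in P]);d=A[1]-A[0]+A[2]-A[3]
    print(A.mean(0).round(1),np.degrees(np.arctan2(d[1],d[0])),np.linalg.norm(d)/2)
E
```

```text
[463.9 200.8  55. ] 16.321594836905355 59.49375015635377
[463.6 200.9  95. ] 16.931552983838866 18.631634790466414
```

Emit:
{"method": "jog_arm", "body": {
  "series": [
    [[3.8,-6.4,0],[0,0,-0.014],1],
    [[3.8,-6.4,-5],[0,0,-0.014],1],
    [[3.8,-6.4,-25],[0,0,-0.014],1],
    [[3.8,-6.4,-40],[0,0,-0.014],1],
    [[3.8,-6.4,-50],[0,0,-0.014],1]
  ]
}}

```text
time_s: 3.68
ee_pos: [463.6, 199.5, 279.7]
ee_rot: [-179.9, 0.1, 16.2]
force: [-0.6, 0.5, -0.1]
gripper_width: 91.4
```

Emit:
{"method": "jog_arm", "body": {
  "series": [
    [[0,0,-15],[0,0,0],1],
    [[0,0,-25],[0,0,0],1],
    [[0,0,-28],[0,0,0],1],
    [[0,0,-28],[0,0,0],1],
    [[0,0,-28],[0,0,0],1]
  ]
}}

```text
time_s: 4.1
ee_pos: [464.0, 199.3, 252.2]
ee_rot: [-179.9, 0.0, 16.1]
force: [0.0, 0.7, 0.0]
gripper_width: 90.5
```

Emit:
{"method": "jog_arm", "body": {
  "series": [
    [[-0.3,1.5,0],[0,0,0],0.5],
    [[-0.3,1.5,0],[0,0,0],0.3],
    [[-0.3,1.5,0],[0,0,0],0.15],
    [[-0.3,1.5,0],[0,0,0],0.1],
    [[-0.3,1.5,0],[0,0,0],0.05]
  ],
  "squeeze": 20
}}

```text
time_s: 4.52
ee_pos: [463.7, 200.9, 252.5]
ee_rot: [-179.9, -0.0, 16.2]
force: [-0.9, 0.4, 0.5]
gripper_width: 60.9
```

Emit:
{"method": "jog_arm", "body": {
  "series": [
    [[0,0,0],[0,0,0],0.05],
    [[0,0,0],[0,0,0],0.05],
    [[0,0,0],[0,0,0],0.05],
    [[0,0,0],[0,0,0],0.05],
    [[0,0,0],[0,0,0],0.05]
  ],
  "squeeze": 20
}}

```text
time_s: 4.93
ee_pos: [463.7, 200.9, 252.5]
ee_rot: [-179.9, -0.0, 16.2]
force: [-0.2, -0.4, -0.0]
gripper_width: 27.5
```

Emit:
{"method": "jog_arm", "body": {
  "series": [
    [[0,0,0],[0,0,0],0.05],
    [[0,0,0],[0,0,0],0.05],
    [[0,0,0],[0,0,0],0.05],
    [[0,0,0],[0,0,0],0.05],
    [[0,0,0],[0,0,0],0.05]
  ],
  "squeeze": 20
}}

```text
time_s: 5.35
ee_pos: [463.7, 200.9, 252.4]
ee_rot: [-179.9, -0.0, 16.2]
force: [0.3, 0.5, 0.2]
gripper_width: 20.1
```

Emit:
{"method": "jog_arm", "body": {
  "series": [
    [[0,0,15],[0,0,0],0.05],
    [[0,0,30],[0,0,0],0.05],
    [[0,0,50],[0,0,0],0.05],
    [[0,0,65],[0,0,0],0.05],
    [[0,0,70],[0,0,0],0.05]
  ],
  "squeeze": 20
}}

```text
time_s: 5.77
ee_pos: [464.2, 201.1, 324.6]
ee_rot: [-179.8, -0.2, 16.2]
force: [0.8, 0.1, -0.4]
gripper_width: 20.1
```

Emit:
{"method": "jog_arm", "body": {
  "series": [
    [[0,0,25],[0,0,0],0.05],
    [[2,-25,45],[0,0,-0.07],0.05],
    [[5,-65,50],[0,0,-0.14],0.05],
    [[8,-105,50],[0,0,-0.21],0.05],
    [[11,-145,50],[0,0,-0.28],0.05]
  ]
}}

```text
time_s: 6.18
ee_pos: [474.9, 54.9, 374.6]
ee_rot: [-179.8, -0.3, 0.0]
force: [0.1, -0.2, -1.3]
gripper_width: 20.0
```

Emit:
{"method": "jog_arm", "body": {
  "series": [
    [[2,-38,0],[0,0,-0.07],0.05],
    [[5,-76,0],[0,0,-0.087],0.05],
    [[8,-114,-10],[0,0,-0.087],0.05],
    [[11,-152,-20],[0,0,-0.087],0.05],
    [[13,-180,-30],[0,0,-0.087],0.05]
  ]
}}

```text
time_s: 6.6
ee_pos: [487.6, -127.8, 343.7]
ee_rot: [-179.9, -0.3, -5.1]
force: [1.6, -0.8, 0.2]
gripper_width: 19.8
```

Emit:
{"method": "jog_arm", "body": {
  "series": [
    [[0,-3,-5],[0,0,0],0.05],
    [[0,-3,-10],[0,0,0],0.05],
    [[0,-3,-10],[0,0,0],0.05],
    [[0,-3,-10],[0,0,0],0.05],
    [[0,-3,-10],[0,0,0],0.05]
  ]
}}

```text
time_s: 7.02
ee_pos: [487.7, -129.6, 334.0]
ee_rot: [-179.9, -0.3, -5.0]
force: [-0.4, 0.1, -0.2]
gripper_width: 20.2
```

```bash
python3 - <<'E'
from h import *
f=snap('wrist','w4');s=f['state'];print(s['time_s'],s['ee_pos'],s['ee_rot'],s['force'])
crop('w4',180,150,470,370,'w4a',2.7)
E
```

```text
7.0167 [ 487.69314293 -129.62182758  333.96155882] [-179.85902045   -0.28922135   -4.9565127 ] [-0.41685517  0.08079639 -0.2052038 ]
w4a scale 2.7
```

View pics/w4a.png

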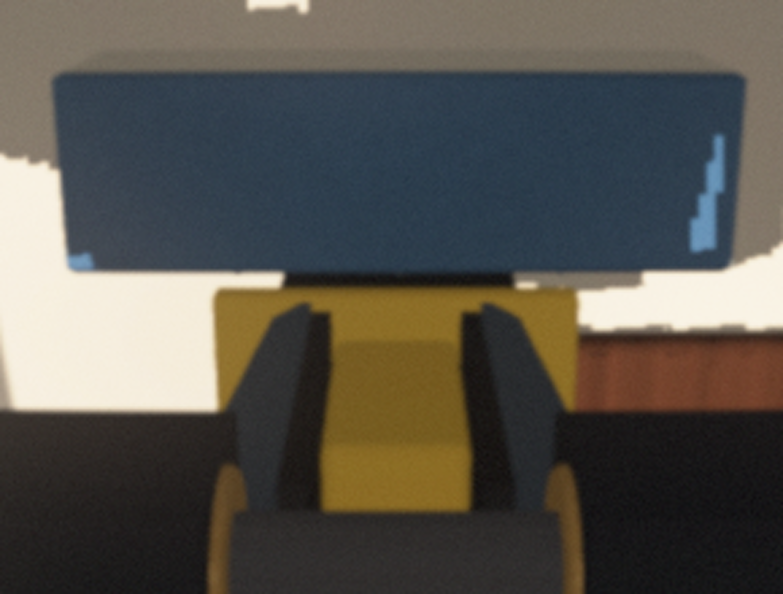

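```bash
python3 - <<'E'
from h import *
f=load('w4'); s=f['state']
z=334-202.4+5
y=np.radians(-4.85); X=np.array([np.cos(y),np.sin(y),0]);Y=np.array([-np.sin(y),np.cos(y),0])
a=onz(f,217/2.7+180,291/2.7+150,z);b=onz(f,577/2.7+180,291/2.7+150,z)
print(a,b,np.linalg.norm(a-b),np.degrees(np.arctan2((b-a)[1],(b-a)[0])))
c=(a+b)/2-17*Y; print('leaf centre',c,'rel tcp X,Y',(c-s['ee_pos'])@X,(c-s['ee_pos'])@Y)
A=np.array([onz(f,u/2.7+180,v/2.7+150,50) for u,v in [(55,74),(745,76),(731,271),(70,269)]])
d=A[1]-A[0];print(A.round(1),np.degrees(np.arctan2(d[1],d[0])),'far mid',A[:2].mean(0))
e=[onz(f,u/2.7+180,v/2.7+150,41) for u,v in [(283,272),(513,273)]];print(e)
E
```

```text
[ 461.40351347 -110.06044857  136.6       ] [ 519.69079172 -115.16794584  136.6       ] 58.51062582434885 -5.007824759545742
leaf centre [ 489.10984653 -129.55332798  136.6       ] rel tcp X,Y 1.4058395724385508 0.1880329654861175
[[ 414.6  -83.4   50. ]
 [ 573.   -97.6   50. ]
 [ 569.4 -144.8   50. ]
 [ 410.4 -130.4   50. ]] -5.118784293260544 far mid [493.7924543  -90.47943531  50.        ]
[array([ 460.53399502, -138.45444029,   41.        ]), array([ 517.36186213, -143.69198917,   41.        ])]
```

Emit:
{"method": "jog_arm", "body": {
  "series": [
    [[0.8,-10,0],[0,0,0],0.05],
    [[0.8,-15,-5],[0,0,0],0.05],
    [[0.8,-15,-15],[0,0,0],0.05],
    [[0.8,-15,-25],[0,0,0],0.05],
    [[0.8,-15,-30],[0,0,0],0.05]
  ]
}}

```text
time_s: 7.48
ee_pos: [487.9, -144.5, 302.2]
ee_rot: [-179.8, -0.1, -5.0]
force: [0.8, 0.8, -1.0]
gripper_width: 20.0
```

Emit:
{"method": "jog_arm", "body": {
  "series": [
    [[0,0,-2],[0,0,0],0.05],
    [[0,0,-5],[0,0,0],0.05],
    [[0,0,-8],[0,0,0],0.05],
    [[0,0,-8],[0,0,0],0.05],
    [[0,0,-8],[0,0,0],0.05]
  ]
}}

```text
time_s: 7.9
ee_pos: [488.0, -144.5, 294.2]
ee_rot: [-179.8, -0.1, -5.0]
force: [0.0, -0.3, -0.9]
gripper_width: 20.0
```

Tip is now about 2 mm above the mouth. I'll go down slowly and watch the force.

Emit:
{"method": "jog_arm", "body": {
  "series": [
    [[0.5,0,-2],[0,0,0],0.05],
    [[0.5,0,-4],[0,0,0],0.05],
    [[0.5,0,-6],[0,0,0],0.05],
    [[0.5,0,-8],[0,0,0],0.05],
    [[0.5,0,-8],[0,0,0],0.05]
  ]
}}

```text
time_s: 8.32
ee_pos: [488.3, -144.5, 285.7]
ee_rot: [-179.8, -0.1, -5.0]
force: [0.2, 0.6, -0.5]
gripper_width: 19.9
```

Emit:
{"method": "jog_arm", "body": {
  "series": [
    [[0,0,-1],[0,0,0],0.05],
    [[0,0,-2],[0,0,0],0.05],
    [[0,0,-3],[0,0,0],0.05],
    [[0,0,-4],[0,0,0],0.05],
    [[0,0,-4],[0,0,0],0.05]
  ]
}}

```text
time_s: 8.73
ee_pos: [488.3, -144.5, 281.5]
ee_rot: [-179.8, -0.1, -5.0]
force: [-0.4, -0.8, -0.5]
gripper_width: 19.7
```

Emit:
{"method": "jog_arm", "body": {
  "series": [
    [[0,0,-1],[0,0,0],0.05],
    [[0,0,-2],[0,0,0],0.05],
    [[0,0,-3],[0,0,0],0.05],
    [[0,0,-4],[0,0,0],0.05],
    [[0,0,-4],[0,0,0],0.05]
  ]
}}

```text
time_s: 9.15
ee_pos: [488.3, -144.2, 277.4]
ee_rot: [-179.8, -0.1, -5.0]
force: [0.4, 1.8, 0.3]
gripper_width: 20.1
```

Emit:
{"method": "jog_arm", "body": {
  "series": [
    [[0,0,-1],[0,0,0],0.05],
    [[0,0,-2],[0,0,0],0.05],
    [[0,0,-3],[0,0,0],0.05],
    [[0,0,-3],[0,0,0],0.05],
    [[0,0,-3],[0,0,0],0.05]
  ]
}}

```text
time_s: 9.57
ee_pos: [488.4, -144.0, 274.4]
ee_rot: [-179.7, -0.1, -5.0]
force: [0.6, 4.6, 1.2]
gripper_width: 19.9
```

Emit:
{"method": "jog_arm", "body": {
  "series": [
    [[0,0,-1],[0,0,0],0.05],
    [[0,0,-2],[0,0,0],0.05],
    [[0,0,-3],[0,0,0],0.05],
    [[0,0,-4],[0,0,0],0.05],
    [[0,0,-4],[0,0,0],0.05]
  ]
}}

```text
time_s: 9.98
ee_pos: [488.6, -144.4, 270.8]
ee_rot: [-179.8, -0.2, -5.0]
force: [-0.1, 1.5, 4.5]
gripper_width: 19.9
```

Emit:
{"method": "jog_arm", "body": {
  "series": [
    [[0,0,-1],[0,0,0],0.05],
    [[0,0,-2],[0,0,0],0.05],
    [[0,0,-3],[0,0,0],0.05],
    [[0,0,-4],[0,0,0],0.05],
    [[0,0,-5],[0,0,0],0.05]
  ]
}}

```text
time_s: 10.4
ee_pos: [488.8, -144.6, 266.0]
ee_rot: [-179.8, -0.2, -5.0]
force: [-0.2, 1.8, 4.2]
gripper_width: 19.8
```

Emit:
{"method": "jog_arm", "body": {
  "series": [
    [[0,0,-1],[0,0,0],0.05],
    [[0,0,-2],[0,0,0],0.05],
    [[0,0,-3],[0,0,0],0.05],
    [[0,0,-4],[0,0,0],0.05],
    [[0,0,-5],[0,0,0],0.05]
  ]
}}

```text
time_s: 10.82
ee_pos: [488.8, -144.6, 260.9]
ee_rot: [-179.8, -0.2, -5.0]
force: [-0.2, 2.1, 4.6]
gripper_width: 19.9
```

Emit:
{"method": "jog_arm", "body": {
  "series": [
    [[0,0,-1],[0,0,0],0.05],
    [[0,0,-2],[0,0,0],0.05],
    [[0,0,-3],[0,0,0],0.05],
    [[0,0,-4],[0,0,0],0.05],
    [[0,0,-5],[0,0,0],0.05]
  ]
}}

```text
time_s: 11.23
ee_pos: [488.8, -144.6, 255.8]
ee_rot: [-179.8, -0.2, -5.0]
force: [-0.5, 2.0, 4.7]
gripper_width: 19.7
```

Emit:
{"method": "jog_arm", "body": {
  "series": [
    [[0,0,-1],[0,0,0],0.05],
    [[0,0,-2],[0,0,0],0.05],
    [[0,0,-2],[0,0,0],0.05],
    [[0,0,-2],[0,0,0],0.05],
    [[0,0,-2],[0,0,0],0.05]
  ]
}}

```text
time_s: 11.65
ee_pos: [488.9, -144.6, 253.6]
ee_rot: [-179.8, -0.2, -5.0]
force: [1.1, 2.4, 0.8]
gripper_width: 19.5
```

Emit:
{"method": "jog_arm", "body": {
  "series": [
    [[0,0,-0.5],[0,0,0],0.05],
    [[0,0,-1],[0,0,0],0.05],
    [[0,0,-1.4],[0,0,0],0.05],
    [[0,0,-1.4],[0,0,0],0.05],
    [[0,0,-1.4],[0,0,0],0.05]
  ]
}}

```text
time_s: 12.07
ee_pos: [488.8, -144.6, 252.5]
ee_rot: [-179.8, -0.2, -5.0]
force: [0.5, 1.8, 6.2]
gripper_width: 19.5
```

Emit:
{"method": "jog_arm", "body": {
  "series": [
    [[0,0,0],[0,0,0],0.4],
    [[0,0,0],[0,0,0],0.4],
    [[0,0,0],[0,0,0],0.4],
    [[0,0,0],[0,0,0],0.4],
    [[0,0,0],[0,0,0],0.4]
  ]
}}

```text
time_s: 12.48
ee_pos: [488.7, -144.7, 252.2]
ee_rot: [-179.8, -0.2, -5.0]
force: [0.8, 0.3, -0.2]
gripper_width: 36.4
```

```bash
python3 - <<'E'
from h import *
f=snap('wrist','w5');s=f['state'];print(s['time_s'],s['ee_pos'],s['ee_rot'],s['force'],s['gripper_width'])
snap('scene','s5'); crop('s5',260,190,340,260,'s5a',8)
E
```

```text
12.4833 [ 488.72638517 -144.70516749  252.20863676] [-179.84321637   -0.19121008   -4.96541563] [ 0.81500995  0.34926559 -0.18653732] 36.402852642157725
s5a scale 8
```

View pics/w5.png

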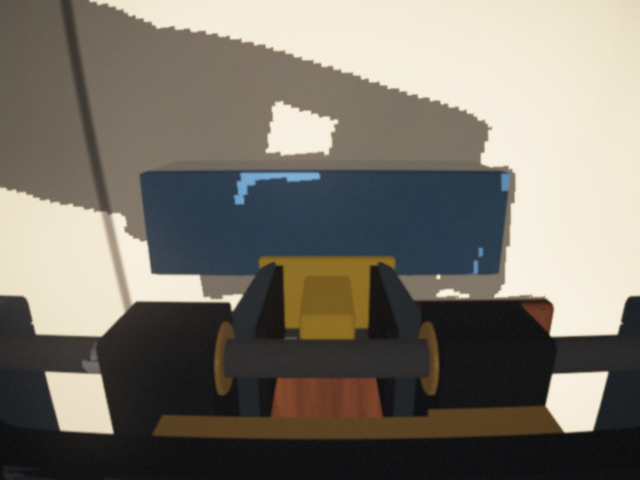

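View pics/s5a.png

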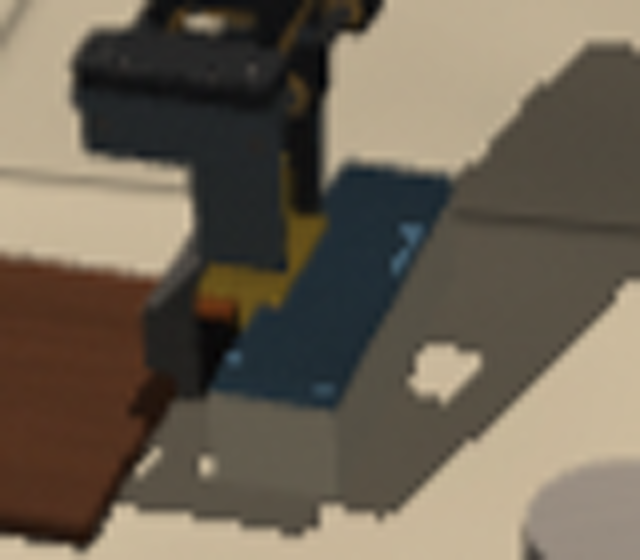

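The leaf is seated at the kerb's edge with its shoulder down. To rule out drag caused by my grip, I'll re-grip it in its own place and slide it slightly up and back.

Emit:
{"method": "jog_arm", "body": {
  "series": [
    [[0,0,0],[0,0,0],0.05],
    [[0,0,0],[0,0,0],0.05],
    [[0,0,0],[0,0,0],0.05],
    [[0,0,0],[0,0,0],0.05],
    [[0,0,0],[0,0,0],0.05]
  ],
  "squeeze": 20
}}

```text
time_s: 13.0
ee_pos: [488.8, -144.7, 252.3]
ee_rot: [-179.8, -0.2, -5.0]
force: [1.2, -0.0, -1.1]
gripper_width: 20.1
```

Emit:
{"method": "jog_arm", "body": {
  "series": [
    [[0,0,0],[0,0,0],0.05],
    [[0,0,1],[0,0,0],0.05],
    [[0,0,2],[0,0,0],0.05],
    [[0,0,3],[0,0,0],0.05],
    [[0,0,4],[0,0,0],0.05]
  ]
}}

```text
time_s: 13.42
ee_pos: [488.5, -144.7, 255.7]
ee_rot: [-179.8, -0.1, -5.0]
force: [-0.5, -1.1, -7.7]
gripper_width: 20.1
```

Emit:
{"method": "jog_arm", "body": {
  "series": [
    [[0,0,1],[0,0,0],0.05],
    [[0,0,2],[0,0,0],0.05],
    [[0,0,3],[0,0,0],0.05],
    [[0,0,4],[0,0,0],0.05],
    [[0,0,5],[0,0,0],0.05]
  ]
}}

```text
time_s: 13.83
ee_pos: [488.2, -144.6, 260.7]
ee_rot: [-179.8, -0.1, -5.0]
force: [0.9, -0.9, -7.4]
gripper_width: 19.9
```

Emit:
{"method": "jog_arm", "body": {
  "series": [
    [[0,0,-1],[0,0,0],0.05],
    [[0,0,-2],[0,0,0],0.05],
    [[0,0,-3],[0,0,0],0.05],
    [[0,0,-4],[0,0,0],0.05],
    [[0,0,-5],[0,0,0],0.05]
  ]
}}

```text
time_s: 14.25
ee_pos: [488.8, -144.7, 257.2]
ee_rot: [-179.8, -0.2, -5.0]
force: [-0.3, 0.3, 4.4]
gripper_width: 20.1
```

Drag is symmetric, about 6 N up and 5 N down, with almost no lateral force, so yellow binds. I'll push it fully home.

Emit:
{"method": "jog_arm", "body": {
  "series": [
    [[0,0,-1],[0,0,0],0.05],
    [[0,0,-2],[0,0,0],0.05],
    [[0,0,-3],[0,0,0],0.05],
    [[0,0,-4],[0,0,0],0.05],
    [[0,0,-5],[0,0,0],0.05]
  ]
}}

```text
time_s: 14.67
ee_pos: [489.4, -144.7, 253.1]
ee_rot: [-179.9, -0.4, -5.0]
force: [-1.2, 0.7, 4.1]
gripper_width: 20.1
```

Emit:
{"method": "jog_arm", "body": {
  "series": [
    [[0,0,-0.5],[0,0,0],0.05],
    [[0,0,-0.8],[0,0,0],0.05],
    [[0,0,-0.8],[0,0,0],0.05],
    [[0,0,-0.8],[0,0,0],0.05],
    [[0,0,-0.8],[0,0,0],0.05]
  ]
}}

```text
time_s: 15.08
ee_pos: [489.6, -144.7, 252.5]
ee_rot: [-179.9, -0.5, -5.0]
force: [-1.6, -0.1, 4.8]
gripper_width: 19.5
```

Emit:
{"method": "jog_arm", "body": {
  "series": [
    [[-0.5,0,-0.5],[0,0,0],0.05],
    [[-0.5,0,-1],[0,0,0],0.05],
    [[-0.5,0,-1],[0,0,0],0.05],
    [[-0.5,0,-1],[0,0,0],0.05],
    [[-0.5,0,-1],[0,0,0],0.05]
  ]
}}

```text
time_s: 15.5
ee_pos: [489.3, -144.7, 252.3]
ee_rot: [-179.9, -0.5, -5.0]
force: [-2.5, 1.0, 10.4]
gripper_width: 19.7
```

Force rises to 10 N with no further travel, so the shoulder is seated. Release, rise and look.

Emit:
{"method": "jog_arm", "body": {
  "series": [
    [[0,0,0],[0,0,0],0.6],
    [[0,0,0],[0,0,0],0.6],
    [[0,0,0],[0,0,0],0.6],
    [[0,0,0],[0,0,0],0.6],
    [[0,0,0],[0,0,0],0.6]
  ]
}}

```text
time_s: 15.92
ee_pos: [489.4, -144.7, 252.0]
ee_rot: [-179.9, -0.5, -5.0]
force: [0.0, -0.0, -0.2]
gripper_width: 50.3
```

Emit:
{"method": "jog_arm", "body": {
  "series": [
    [[0,0,10],[0,0,0],0.6],
    [[0,0,30],[0,0,0],0.6],
    [[0,0,60],[0,0,0],0.6],
    [[0,5,90],[0,0,0],0.6],
    [[0,15,110],[0,0,0],0.6]
  ]
}}

```text
time_s: 16.33
ee_pos: [489.7, -130.2, 365.4]
ee_rot: [-179.9, -0.7, -5.1]
force: [-0.0, 0.2, -0.2]
gripper_width: 54.7
```

Emit:
{"method": "jog_arm", "body": {
  "series": [
    [[0,10,0],[0,0,0],0.6],
    [[0,20,0],[0,0,0],0.6],
    [[0,20,0],[0,0,0],0.6],
    [[0,20,0],[0,0,0],0.6],
    [[0,20,0],[0,0,0],0.6]
  ]
}}

```text
time_s: 16.75
ee_pos: [489.5, -110.1, 364.0]
ee_rot: [-179.9, -0.6, -5.0]
force: [0.3, -0.4, 0.5]
gripper_width: 55.0
```

```bash
python3 - <<'E'
from h import *
f=snap('wrist','w6');s=f['state'];print(s['time_s'],s['ee_pos'],s['ee_rot'],s['force'],s['gripper_width'])
snap('scene','s6'); crop('s6',250,180,430,270,'s6a',4.4)
crop('w6',190,140,460,320,'w6a',2.9)
E
```

```text
16.75 [ 489.47660219 -110.10703649  363.98810257] [-179.91173946   -0.58286416   -5.02598986] [ 0.30626249 -0.38739052  0.49788302] 55.01411014111156
s6a scale 4.4
w6a scale 2.9
```

View pics/w6a.png

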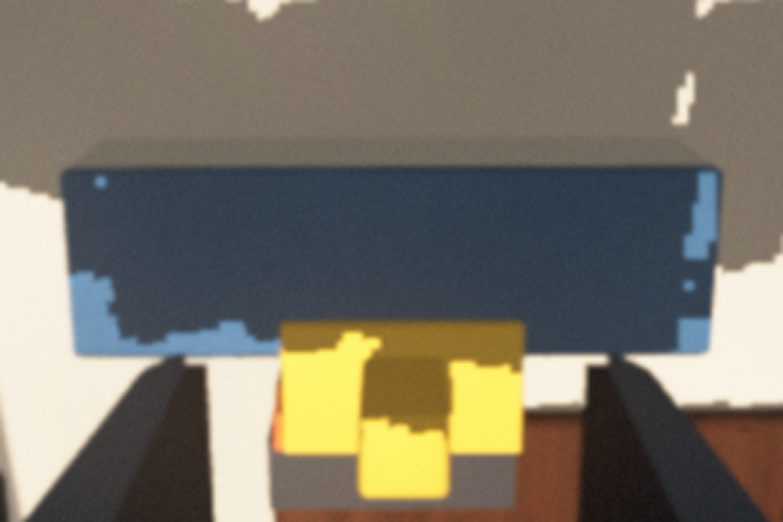

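View pics/s6a.png

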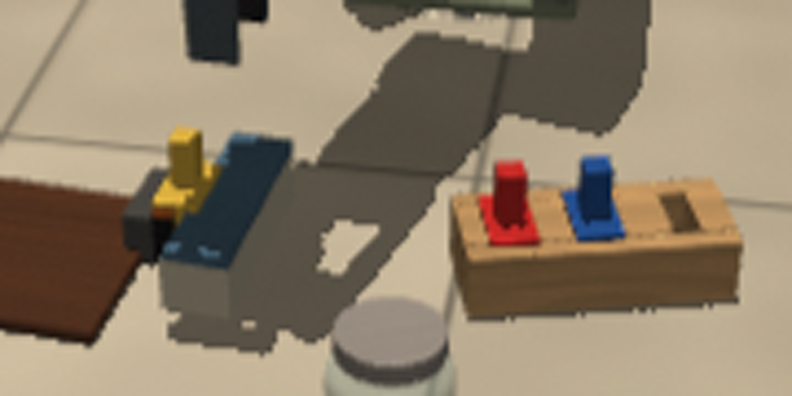

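```bash
python3 - <<'E'
from h import *
f=load('w6')
for P,z in [([(281,322),(524,321),(523,453),(284,453)],55),([(361,420),(450,420),(449,498),(360,497)],95),([(63,168),(719,168),(708,351),(77,354)],50)]:
    A=np.array([onz(f,u/2.9+190,v/2.9+140,z) for u,v in P]);d=A[1]-A[0]+A[2]-A[3]
    print(A.mean(0).round(1),np.degrees(np.arctan2(d[1],d[0])),np.linalg.norm(A[1]-A[0]),np.linalg.norm(A[2]-A[3]),np.linalg.norm(A[2]-A[1]))
E
```

```text
[ 491.6 -144.8   55. ] -5.085914683394368 59.42771788298779 60.42925589454443 35.206560129768675
[ 491.3 -145.6   95. ] -5.610564310145562 19.21662480588508 19.621067900325922 18.601031792231414
[ 491.7 -113.5   50. ] -4.9974219572261935 158.43626263935298 158.97703199767454 46.96808293005102
```

```bash
python3 - <<'E'
from h import *
print(env.job_done())
E
```

```text
the job is handed in; nothing more can be done
None
```

The yellow (thinnest) leaf is the one that binds. It stands fully down in the gap, and I handed the job in at about 17 s.

- **Binding:** I tried yellow first. With the leaf released and gripped again in its own place, it dragged about 6 N sliding up and 5 N sliding down, with almost no sideways force. That is within the 2–11 N of a bind, so I did not try blue or red; they stayed hanging in the rack.
- **Seating:** I pushed it home until the force rose to about 10 N with no further travel. The last wrist picture puts its shoulder on the kerb and bumper tops, the grip upright and parallel to the kerb, about 4–5 mm from the face.
- **Rest of the scene:** After release, the gripper was open and clear, about 110 mm up. The last scene crop covered only the kerb, rack and jar area, where nothing had shifted; I did not re-photograph the bowl, tin, cezve or cup.
- **Disagreements:** The wrist and top cameras differed by about 4 mm on the rack's position. My visual gap estimate of 5–6 mm agreed with yellow binding.

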